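# Bead under the curing lamp

## Task

Pluck the tall barrel bead from the pocket tray and stand it upright, fully down, in the round cup of the curing stand. Then take the stand's sprung lamp arm by its upright grip post, swing it fully forward against its spring to the stop, so that the lamp is over the bead, and finish while holding it there with the fingers: do not let go, or it springs back. Leave the other beads in their pockets, and do not knock over or shove away the jar or the powder box.

Things in the scene. Friction and masses are not known exactly. Their poses are not given: they have to be found in the camera images.
- bead_center (a point): centre (half-way up) of the barrel bead: white plastic, standing upright, 16 mm in diameter and 18 mm tall, 10 to 17 g, z its axis. It is the tallest of five white beads and may stand in any of the tray's five pockets; the other four are 9 or 10 mm tall
- tray: fixed black pocket tray, 200 mm (its x) by 50 mm (its y) by 14 mm tall, with one row of five pockets along its x, 38 mm apart, each 20 x 20 mm and 6 mm deep, so the barrel bead stands 12 mm proud of the tray's top and the others 3 or 4 mm. Origin at the centre of its underside; x points along the row. Nothing stands beside the row along the tray's y
- cup (a point): centre of the floor of the curing stand's round cup, 18 mm above the table: a hole 20 mm across and 6 mm deep in a grey 44 mm square block whose top is 24 mm above the table. Axes as the stand: z up, the pivot lies 130 mm away along -y. The stand is fixed; its aluminium base plate is 12 mm thick, 100 mm in x by 225 mm in y
- pivot (a point): a point on the vertical pivot axis of the lamp arm, 62 mm above the table; the pivot body and the hub on it are 34 mm across and reach 84 mm above the table
- grip_post (a point): middle of the upright round rubber grip post, 16 mm in diameter, that rises from the lamp head: the post spans 72 to 112 mm above the table, this point is 92 mm above it and 130 mm from the pivot axis. Its y axis points outward from the pivot along the arm, z up; it moves with the arm
- lamp_head (a point): centre of the underside of the arm's black lamp head, which is 44 mm across and 22 mm thick (50 to 72 mm above the table), carried by a flat aluminium bar 18 mm wide from the hub, with the grip post on top. Same axes as the grip post. At the stop it is right above the cup, clearing a seated bead by 14 mm
- lamp_swing (a joint): angle of the sprung lamp arm in rad: 0 at rest (swung back towards the robot's side, clear of the cup), growing as it swings forward (clockwise seen from above) to the hard stop at 1.2. A spring pulls it back to 0: at the grip post about 3 N at rest and 6.4 N at the stop
- bead_disc: another bead (16 mm disc, 9 mm tall), to be left in its pocket
- bead_square: another bead (15 mm square, 10 mm tall), to be left in its pocket
- bead_small: another bead (12 mm disc, 10 mm tall), to be left in its pocket
- bead_oblong: another bead (17 x 10 mm, 9 mm tall), to be left in its pocket
- paint_jar: paint jar, 56 mm across, 50 mm tall, loose bystander; origin under its centre
- powder_box: flat white powder box, 70 x 70 x 22 mm, loose bystander; origin under its centre

How it is judged:
On the way, in this order (a step that is already met when the one before it is completed fails the run):
1. the barrel bead stands released in the cup, with the lamp arm still back (horizontal distance between bead_center and cup below 0.004 m and z of bead_center in the frame of cup between 0.006 and 0.012 m and angle between bead_center's own z axis and vertical below 0.15 rad and contact force between the fingers and bead below 0.1 N and linear speed of bead below 0.02 m/s and value of joint lamp_swing below 0.5 rad), for 0.2 s.
2. the lamp arm is at its forward stop, held by the fingers (value of joint lamp_swing above 1.15 rad and contact force between the fingers and lamp_swing above 1 N), for 0.2 s.
At the end, for the whole second after the job is handed in: The barrel bead stands upright (within 0.15 rad) on the floor of the cup, its axis within 4 mm of the cup's, at rest and not touched by the fingers; the lamp arm is still, within 0.05 rad of its stop (joint above 1.15), and the fingers press on it with more than 1 N (all of step 2 and horizontal distance between bead_center and cup below 0.004 m and z of bead_center in the frame of cup between 0.006 and 0.012 m and angle between bead_center's own z axis and vertical below 0.15 rad and contact force between the fingers and bead below 0.1 N and velocity of joint lamp_swing between -0.05 and 0.05 rad/s and linear speed of bead below 0.02 m/s); the arm keeps its last pose, push and grip.
It fails at once if another bead leaves its pocket (distance of any of bead_disc, bead_square, bead_small, bead_oblong from where it was at the start of the episode above 0.02 m).
It fails at once if the jar or powder box is knocked over or shoved more than 40 mm (distance of any of paint_jar, powder_box from where it was at the start of the episode above 0.04 m or angle between any of paint_jar, powder_box's own z axis and vertical above 0.5 rad).
It also fails if it takes over 54 s, if anything falls off the work surface, if the arm or the gripper's body presses on something with over 40 N, if the wrist force passes 120 N, or if a joint passes its speed limit or range.

## Robot

A 6-joint arm with a two-finger parallel gripper is mounted at the origin on the work surface. World frame = base frame: x ahead of the robot, y to its left, z up, the work surface at z = 0. Lengths are in m, angles in rad, forces in N, time in s.
With the tool pointing down it reaches from about 0.25 to 0.725 m from the base axis. Payload 4 kg.
Tool frame: the origin (TCP) lies midway between the tips of the shut fingers; the grasp point (between the pads) lies 19 mm behind it; z points along the fingers, y is the direction in which the jaws open and shut (so a half turn about z gives the same grasp; the last joint's range is limited). The gripper opens to 85 mm and grips with 20 to 120 N. Pads are 22 mm wide; open, the fingers measure 114 mm over their backs; the gripper's body (76 mm by 85 mm) begins 54 mm behind the grasp point. The pads swing forward as they close: fully open they stand 13 mm farther back than shut.
Start: joints at [1.2, 0.241, 0.005, 1.335, 0, 1.571], TCP at [0.181, 0.466, 0.231] pointing down, gripper open.
Joint ranges: [-2.72, 2.72], [-1.05, 1.87], [-1.09, 1.28], [-1.99, 2.15], [-1.42, 1.44], [-3.14, 3.14]. Speed limits (rad/s): [2.79, 2.79, 3.14, 3.14, 3.14, 3.14].

## Interface

Orientations are given as a unit quaternion [x, y, z, w].
In Python, from rig import get_state, read_camera, finish_job gives the robot as it stands.
- The arm moves only by the shell command python3 -m crank 'ROWS' [OPENING] [FORCE]. ROWS is JSON, a list of rows, each a list of 6 numbers: the shift along the tool's x, y, z in m, then the turn, a rotation vector about the tool's x, y, z in rad. In form: [[x, y, z, wx, wy, wz], ...]. A call has exactly 10 rows; each row shifts and turns the commanded pose from where the row before left it, along the tool's axes as they then stand; what a row does not reach is not made up. A row lasts 1/10 s, in which the tool goes at most 50 mm and 8.59 degrees, less where a joint would pass 70% of its speed; a pose out of reach is approached as far as the arm can. A call with a gripper value outside its range is refused whole. OPENING is the gripper's target within -1 to 1 (shut at 1, half-way at 0, fully open at -1), set as the call begins (- or left out, the last holds). The fingers move at their own pace and stop on an object; FORCE is the grip in N (left out, the last holds). Time passes only in rows, so rows that do not move let the fingers close, or fill a call up. It gives the time, the measured TCP pose, the force and the opening at its end, in the units of the state.
- get_state(): the state, without advancing time (a new reading comes with each control period).
- read_camera(name): name is "scene" or "top" or "wrist"; returns a dict with "frame" (480x640x3 uint8, red, green, blue), "camera_matrix" (3x3 intrinsics, pixels), "R" (3x3) and "t" (3): a world point X has camera coordinates R X + t; the wrist camera has in their place "tool_from_camera" (4x4, takes a point from camera to tool coordinates, whose origin is the TCP and whose axes are the flange's). Camera axes: x right, y down, z forward; pixel columns grow to the right and rows downward; lengths in m; the calibration is good to about 2 mm. A picture is of the moment at which its call begins: read the wrist's pose just before it. There is no depth.
- finish_job(): hands the job in, once; it reports no verdict.
The state is a dict: "clock": time; "qpos": joint angles; "dq": joint speeds; "joint_torque": joint torques, N m; "eef_pos": TCP position; "tool_rot": TCP orientation; "force": force on the tool from outside, world axes, zero at the start; "wrist_torque": the same for the moment, N m; "finger_gap": finger opening in m.
Only numpy, scipy, OpenCV 4.12 (cv2) and the standard library are available. Lean on these libraries where they do the work, as an engineer would, in place of code of your own. Each camera call takes 0.05 s, during which the arm holds its last target.

## Working session

There is one attempt and no reset: what is moved stays moved. The work goes in short steps, Python scripts to look and compute and a shell command to move; the robot and the scene stay as the last step left them, time stands still between calls to the robot, and variables do not carry over. Pictures are saved under pics/ and viewed, and the job is handed in when it is done.

```bash
ls; mkdir -p pics; python3 - <<'E'
from rig import *
import cv2
s=get_state();print({k:(v if not hasattr(v,'round') else v) for k,v in s.items()})
for n in ["scene","top","wrist"]:
    c=read_camera(n);cv2.imwrite(f"pics/{n}0.png",c["frame"][:,:,::-1])
    print(n,{k:v for k,v in c.items() if k!="frame"})
E
```

```text
pics
{'clock': 0.0, 'qpos': array([ 1.20000917e+00,  2.41433973e-01,  3.70019147e-03,  1.33521607e+00,
       -2.19216600e-06,  1.57078528e+00]), 'dq': array([-1.39409952e-06, -2.31922303e-03,  1.37062405e-04, -1.74025229e-03,
        5.50277139e-04, -1.96308938e-03]), 'joint_torque': array([ 7.15710630e-04, -3.72317469e+01,  2.52407813e+01,  1.69026526e-02,
        1.24384142e-04, -1.34301562e-06]), 'eef_pos': array([0.18093936, 0.46541427, 0.23039332]), 'tool_rot': array([ 1.84327846e-01,  9.82864226e-01, -1.05850923e-03, -1.97411336e-04]), 'force': array([ 0.28601738, -0.2459346 , -0.23041606]), 'wrist_torque': array([-0.01841244, -0.06688617, -0.01198952]), 'finger_gap': 0.08538375123112162}
scene {'camera_matrix': array([[583.79733758,   0.        , 312.63765927],
       [  0.        , 583.79733758, 233.61018405],
       [  0.        ,   0.        ,   1.        ]]), 'R': array([[-0.33743122,  0.94126539, -0.01263469],
       [ 0.71453301,  0.24736645, -0.65440998],
       [-0.61284806, -0.22984626, -0.75603436]]), 't': array([ 0.19757812, -0.3104605 ,  1.4741159 ])}
top {'camera
[... 209 characters left out ...]
81136 ],
       [-0.98601007,  0.02562662, -0.16470405],
       [ 0.16442916, -0.01250227, -0.98630966]]), 't': array([-0.04070857,  0.51624786,  1.17262898])}
wrist {'camera_matrix': array([[330.96522814,   0.        , 323.95834844],
       [  0.        , 330.96522814, 242.10493518],
       [  0.        ,   0.        ,   1.        ]]), 'tool_from_camera': array([[-1.83879590e-04, -9.50125461e-01, -3.11867878e-01,
         8.11315228e-02],
       [ 9.99999815e-01, -3.55708381e-04,  4.94081130e-04,
         8.12081928e-04],
       [-5.80373079e-04, -3.11867730e-01,  9.50125351e-01,
        -1.43409228e-01],
       [ 0.00000000e+00,  0.00000000e+00,  0.00000000e+00,
         1.00000000e+00]])}
```

View pics/top0.png

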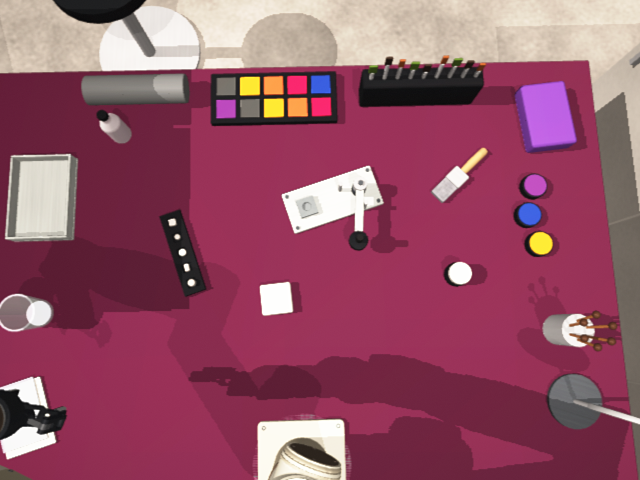

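View pics/scene0.png

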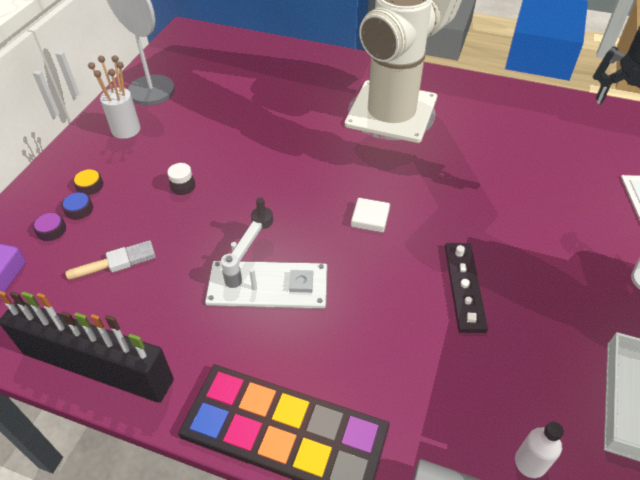

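View pics/wrist0.png

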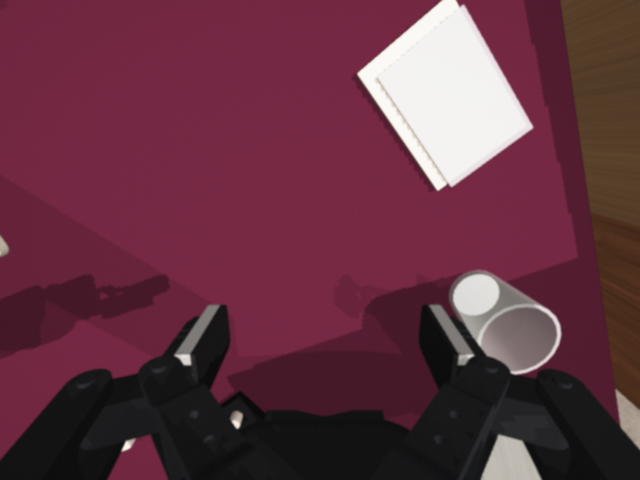

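The top view shows the tray at about (183,253), the stand at (333,198), the lamp head at (358,240), the powder box at (277,298) and the jar at (459,273). I'll zoom in on the tray and stand.

```bash
python3 - <<'E'
import cv2,numpy as np
t=cv2.imread("pics/top0.png");s=cv2.imread("pics/scene0.png")
a=cv2.resize(t[200:305,150:220],None,fx=5,fy=5,interpolation=cv2.INTER_CUBIC)
b=cv2.resize(s[235:340,435:500],None,fx=5,fy=5,interpolation=cv2.INTER_CUBIC)
cv2.imwrite("pics/z1.png",np.hstack([a,b]))
a=cv2.resize(t[155:255,270:395],None,fx=3,fy=3,interpolation=cv2.INTER_CUBIC)
b=cv2.resize(s[190:315,200:335],None,fx=3,fy=3,interpolation=cv2.INTER_CUBIC)
h=max(a.shape[0],b.shape[0]);p=lambda i:cv2.copyMakeBorder(i,0,h-i.shape[0],0,0,0)
cv2.imwrite("pics/z2.png",np.hstack([p(a),p(b)]))
E
```

```text
(no output)
```

View pics/z1.png

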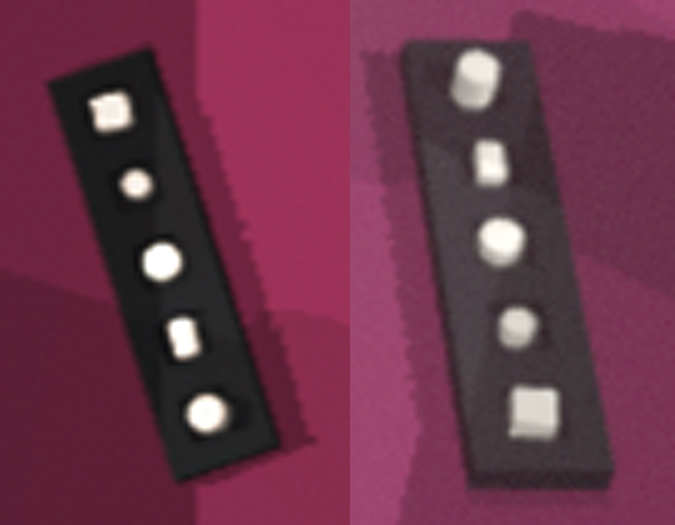

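View pics/z2.png

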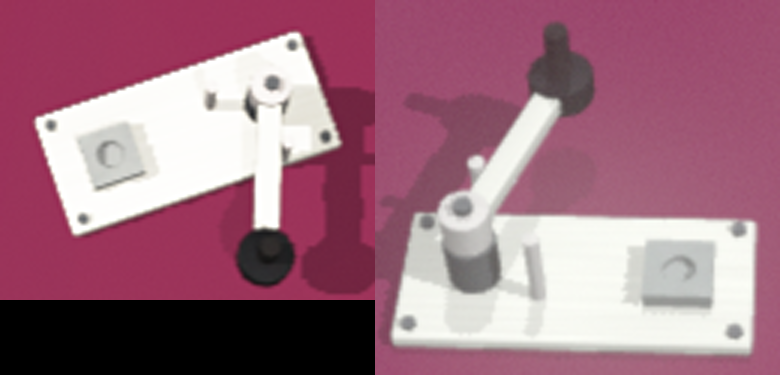

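```bash
cat > h.py <<'E'
import cv2,numpy as np
from rig import *
from scipy.spatial.transform import Rotation as Ro
def ray(c,uv):
    d=np.linalg.inv(c["camera_matrix"])@[uv[0],uv[1],1.]
    if "R" in c: R,t=c["R"],c["t"]; return -R.T@t, R.T@d
    T=c["T"]; return T[:3,3], T[:3,:3]@d
def plane(c,uv,z):
    o,d=ray(c,uv); return o+d*(z-o[2])/d[2]
def tri(c1,u1,c2,u2):
    o1,d1=ray(c1,u1);o2,d2=ray(c2,u2)
    k=np.linalg.lstsq(np.c_[d1,-d2],o2-o1,rcond=None)[0]
    p,q=o1+k[0]*d1,o2+k[1]*d2
    return (p+q)/2,np.linalg.norm(p-q)
def wrist():
    s=get_state();c=read_camera("wrist")
    T=np.eye(4);T[:3,:3]=Ro.from_quat(s["tool_rot"]).as_matrix();T[:3,3]=s["eef_pos"]
    c["T"]=T@c["tool_from_camera"];return s,c
def blobs(mask,lo,hi):
    n,l,st,ce=cv2.connectedComponentsWithStats(mask.astype(np.uint8))
    return [(ce[i].round(2),st[i]) for i in range(1,n) if lo<st[i][4]<hi]
E
python3 - <<'E'
from h import *
c1=read_camera("top");c2=read_camera("scene")
f1=c1["frame"].astype(int);f2=c2["frame"].astype(int)
m1=f1.min(2)>130;m1[:,:150]=0;m1[:,220:]=0;m1[:200]=0;m1[305:]=0
m2=f2.min(2)>140;m2[:,:435]=0;m2[:,500:]=0;m2[:235]=0;m2[340:]=0
B1=blobs(m1,8,400);B2=blobs(m2,8,400)
for b in B1:print(b[0],b[1], [plane(c1,b[0],z).round(4) for z in(.017,.024)])
for b in B2:print(b[0],b[1], plane(c2,b[0],.017).round(4))
for b,d in zip(B1,B2[::-1]):print(tri(c1,b[0],c2,d[0]))
# tray dark contour
m=(f1.max(2)<60);m[:,:155]=0;m[:,212:]=0;m[:205]=0;m[302:]=0
cn=max(cv2.findContours(m.astype(np.uint8),0,1)[0],key=cv2.contourArea)
r=cv2.minAreaRect(cn);print(r);bp=cv2.boxPoints(r)
print(np.array([plane(c1,p,.014)[:2] for p in bp]).round(4),plane(c1,r[0],.014))
# stand in top: plate
m=(f1.min(2)>120);m[:,:275]=0;m[:,390:]=0;m[:160]=0;m[238:]=0
cn=max(cv2.findContours(m.astype(np.uint8),0,1)[0],key=cv2.contourArea)
h=cv2.convexHull(cn);r=cv2.minAreaRect(h);print(r)
bp=cv2.boxPoints(r);print(bp,np.array([plane(c1,p,.012)[:2] for p in bp]).round(4),plane(c1,r[0],.012))
# cup block corners via zoom
def z(u,v):return (270+(u+.5)/3-.5,155+(v+.5)/3-.5)
def zs(u,v):return (200+(u-375+.5)/3-.5,190+(v+.5)/3-.5)
print("cup top rim",plane(c1,z(111,153),.024),"scene",plane(c2,zs(679,269),.024))
print("hub",plane(c1,z(271,84),.084),plane(c2,zs(462,207),.084))
print("post top",plane(c1,z(268,244),.112),plane(c2,zs(556,29),.112))
print("lamp",plane(c1,z(265,255),.072))
E
```

```text
[171.78 221.87] [168 219   8   7  46] [array([0.5565, 0.2937, 0.017 ]), array([0.5551, 0.2918, 0.024 ])]
[176.73 236.18] [174 234   6   5  22] [array([0.522 , 0.2815, 0.017 ]), array([0.5208, 0.2796, 0.024 ])]
[181.88 251.88] [179 249   7   7  43] [array([0.4845, 0.2688, 0.017 ]), array([0.4835, 0.2671, 0.024 ])]
[186.28 267.06] [184 264   6   8  36] [array([0.4486, 0.2581, 0.017 ]), array([0.4478, 0.2564, 0.024 ])]
[190.93 282.19] [188 279   7   7  42] [array([0.4131, 0.2468, 0.017 ]), array([0.4126, 0.2452, 0.024 ])]
[459.97 250.18] [456 245   9  11  78] [0.4105 0.2466 0.017 ]
[462.47 267.09] [460 263   6   9  47] [0.4508 0.2588 0.017 ]
[464.78 282.65] [461 279   9   9  65] [0.4862 0.2695 0.017 ]
[468.03 299.82] [465 297   7   7  39] [0.5232 0.2821 0.017 ]
[471.44 317.05] [467 313   9   9  73] [0.5585 0.2944 0.017 ]
(array([0.55691075, 0.29442142, 0.01475607]), np.float64(0.0001935138725981185))
(array([0.52217694, 0.28201241, 0.01559822]), np.float64(0.00032886497881039304))
(array([0.48471539, 0.26949036, 0.01501245]), np.float64(0.0003073525188098809))
(array([0.44883326, 0.2587
[... 253 characters left out ...]
6 ]
 [0.5876 0.2758]
 [0.3957 0.2122]
 [0.381  0.2613]] [0.48286421 0.26845758 0.014     ]
((335.10003662109375, 207.7999725341797), (60.39949417114258, 94.5521011352539), 71.56504821777344)
[[280.70004 194.09998]
 [370.40005 164.19998]
 [389.50003 221.49997]
 [299.80002 251.39996]] [[ 0.6184  0.0364]
 [ 0.6872 -0.1816]
 [ 0.5451 -0.2209]
 [ 0.479  -0.0064]] [ 0.58161766 -0.092714    0.012     ]
cup top rim [ 0.58588283 -0.02520604  0.024     ] scene [ 0.58532582 -0.02310367  0.024     ]
hub [ 0.62271106 -0.1478215   0.084     ] [ 0.62586066 -0.14650732  0.084     ]
post top [ 0.49604268 -0.13826648  0.112     ] [ 0.49316733 -0.13880947  0.112     ]
lamp [ 0.49416863 -0.13919451  0.072     ]
```

The barrel bead is the tray's end bead nearest the robot. It's the only one triangulating higher, at about (0.4128, 0.246), and the row spacing of 37.9 mm agrees with the spec. The stand also checks out: pivot to post is 129 mm, pivot to cup 128 mm, and the angle between them is 69° = 1.2 rad. Next I'll work out the first move.

```bash
cat >> h.py <<'E'
def go(p,yaw=None):
    s=get_state();R=Ro.from_quat(s["tool_rot"]).as_matrix()
    y=np.degrees(np.arctan2(R[1,1],R[0,1]))
    print("t",s["clock"].__round__(2),"pos",s["eef_pos"].round(4),"yaw_y",y.round(2),"zaxis",R[:,2].round(4),"gap",round(s["finger_gap"],4),"F",s["force"].round(2),"q",s["qpos"].round(2))
    print("tool delta",(R.T@(np.array(p)-s["eef_pos"])).round(4), "" if yaw is None else "turn about z %.3f"%(-np.radians((yaw-y+180)%360-180)))
E
python3 -c "
from h import *
go([.4127,.246,.12],108.2)"
```

```text
t 0.25 pos [0.1811 0.4657 0.2309] yaw_y 68.75 zaxis [-3.e-04 -9.e-04 -1.e+00] gap 0.0856 F [-0.87 -0.95 -0.31] q [ 1.2   0.24  0.    1.34 -0.    1.57]
tool delta [-0.2955 -0.1208  0.111 ] turn about z -0.688
```

```bash
python3 -m crank '[[-0.0328,-0.0134,0.0123,0,0,0],[-0.0328,-0.0134,0.0123,0,0,0],[-0.0328,-0.0134,0.0123,0,0,0],[-0.0328,-0.0134,0.0123,0,0,0],[-0.0328,-0.0134,0.0123,0,0,0],[-0.0328,-0.0134,0.0123,0,0,0],[-0.0328,-0.0134,0.0123,0,0,0],[-0.0328,-0.0134,0.0123,0,0,0],[-0.0328,-0.0134,0.0123,0,0,0],[0,0,0,0,0,0]]' -1 30
python3 -m crank '[[0,0,0,0,0,-0.1],[0,0,0,0,0,-0.1],[0,0,0,0,0,-0.1],[0,0,0,0,0,-0.1],[0,0,0,0,0,-0.1],[0,0,0,0,0,-0.1],[0,0,0,0,0,-0.088],[0,0,0,0,0,0],[0,0,0,0,0,0],[0,0,0,0,0,0]]'
python3 - <<'E'
from h import *
go([.4127,.246,.0165],108.2)
s,c=wrist();cv2.imwrite("pics/w1.png",c["frame"][:,:,::-1])
X=np.array([.4127,.246,.026]);T=np.linalg.inv(c["T"]);p=c["camera_matrix"]@(T[:3,:3]@X+T[:3,3]);print(p/p[2])
E
```

```text
clock: 1.25
eef_pos: [0.4141, 0.2435, 0.1189]
tool_rot: [0.187, 0.982, -0.001, -0.001]
force: [-0.8, 0.2, -0.1]
finger_gap: 0.0855
clock: 2.25
eef_pos: [0.4124, 0.2469, 0.1207]
tool_rot: [-0.158, 0.988, 0.0, -0.0]
force: [0.1, -0.1, -0.5]
finger_gap: 0.0855
t 2.25 pos [0.4124 0.2469 0.1207] yaw_y 108.12 zaxis [-1.e-04  0.e+00 -1.e+00] gap 0.0855 F [ 0.14 -0.08 -0.5 ] q [ 0.54  0.28 -0.24  1.05  0.    0.22]
tool delta [-0.     -0.0009  0.1042] turn about z -0.001
[320.91028827 244.78489601   1.        ]
```

View pics/w1.png

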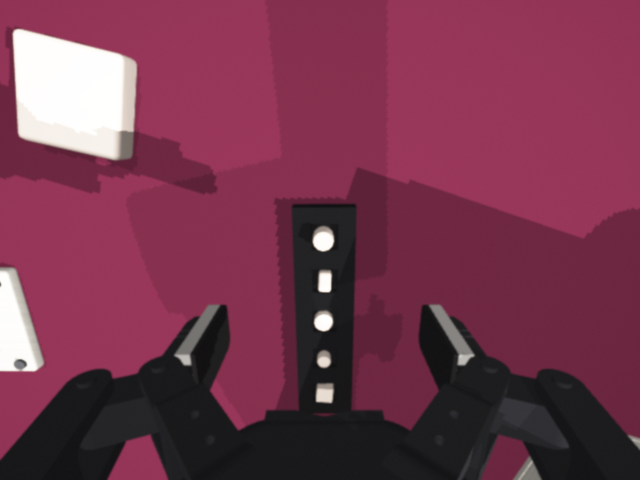

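The wrist view shows the barrel at about (323,238), with its row aligned to the jaws. I predicted (321,245), so I'll measure it more carefully.

```bash
python3 - <<'E'
from h import *
s,c=wrist();f=c["frame"].astype(int)
m=f.min(2)>120;m[:,:298]=0;m[:,350:]=0;m[:212]=0;m[405:]=0
for b in blobs(m,20,2000):print(b[0],b[1],plane(c,b[0],.026 if b[0][1]<250 else .0175).round(4))
m2=f.min(2)>235;m2&=m
for b in blobs(m2,20,2000):print(b[0],b[1],plane(c,b[0],.026 if b[0][1]<250 else .0175).round(4))
i=c["frame"][200:300,280:370,::-1];cv2.imwrite("pics/w1z.png",cv2.resize(i,None,fx=6,fy=6,interpolation=2))
E
```

```text
[323.13 238.97] [313 227  21  25 410] [0.4079 0.2461 0.026 ]
[324.61 281.08] [318 271  14  21 259] [0.4443 0.2593 0.0175]
[323.2  320.81] [314 311  19  20 299] [0.4799 0.2697 0.0175]
[323.54 359.49] [317 352  14  16 167] [0.5171 0.2821 0.0175]
[324.45 393.3 ] [316 384  18  19 286] [0.5521 0.2945 0.0175]
[323.07 240.91] [314 233  19  17 253] [0.4093 0.2466 0.026 ]
[324.75 282.28] [320 274  10  17 159] [0.4453 0.2597 0.0175]
[323.24 321.84] [316 315  16  15 188] [0.4808 0.27   0.0175]
```

View pics/w1z.png

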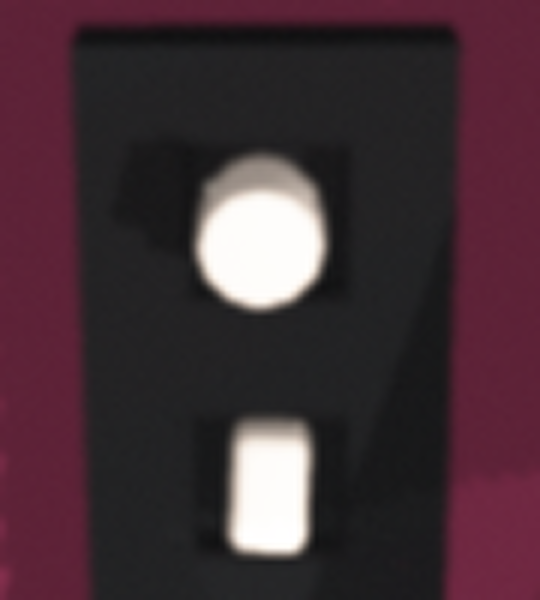

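Along the row the views differ by 3 mm: the wrist puts the bead at (0.4093, 0.2466), the fixed cameras at (0.4127, 0.246). The pads tolerate that, so I'll aim between the two. I'll measure the cup with the same wrist camera and the same yaw, so any bias cancels. Descending now.

```bash
python3 -c "
from h import *
go([.411,.2463,.0165],108.2)"
python3 -m crank '[[0.0005,0,0.0125,0,0,0],[0.0005,0,0.0125,0,0,0],[0,0,0.0125,0,0,0],[0,0,0.0125,0,0,0],[0,0,0.0125,0,0,0],[0,0,0.0125,0,0,0],[0,0,0.0125,0,0,0],[0,0,0.0125,0,0,0],[0,0,0.004,0,0,0],[0,0,0,0,0,0]]'
python3 -c "
from h import *
go([.411,.2463,.0165],108.2)
s,c=wrist();cv2.imwrite('pics/w2.png',c['frame'][:,:,::-1])"
```

```text
t 2.35 pos [0.4125 0.2468 0.1206] yaw_y 108.14 zaxis [ 0.e+00  1.e-04 -1.e+00] gap 0.0853 F [-0.14 -0.19 -0.1 ] q [ 0.54  0.28 -0.24  1.05  0.    0.22]
tool delta [0.0016 0.     0.1041] turn about z -0.001
clock: 3.35
eef_pos: [0.4112, 0.246, 0.0161]
tool_rot: [-0.158, 0.987, -0.0, -0.001]
force: [0.5, 0.1, 0.4]
finger_gap: 0.0855
t 3.35 pos [0.4112 0.246  0.0161] yaw_y 108.15 zaxis [-1.3e-03 -8.0e-04 -1.0e+00] gap 0.0855 F [0.5  0.15 0.36] q [ 0.54  0.41 -0.37  0.79 -0.    0.22]
tool delta [ 0.0001  0.0003 -0.0004] turn about z -0.001
```

View pics/w2.png

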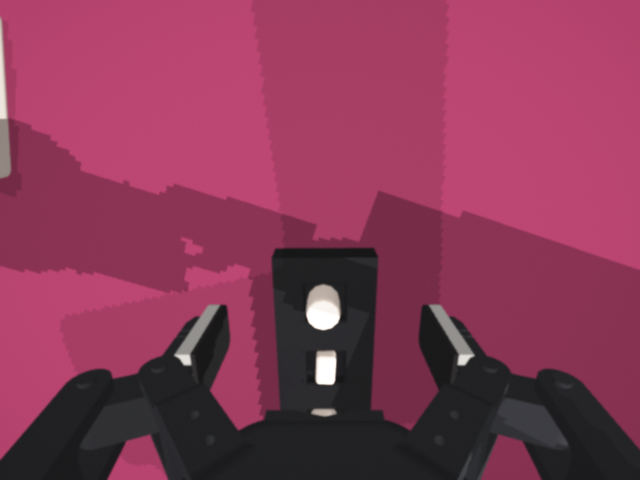

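The bead's top is at about (323,316), centred between the fingers. I'll check the position once more along the row from this close.

```bash
python3 - <<'E'
from h import *
s,c=wrist()
p=plane(c,(323,315),.026);print(p)
R=Ro.from_quat(s["tool_rot"]).as_matrix();print("tool",R.T@(p-s["eef_pos"]))
E
python3 -m crank '[[0,0,0,0,0,0],[0,0,0,0,0,0],[0,0,0,0,0,0],[0,0,0,0,0,0],[0,0,0,0,0,0],[0,0,0,0,0,0],[0,0,0,0,0,0],[0,0,0,0,0,0],[0,0,0,0,0,0],[0,0,0,0,0,0]]' 1 25
python3 - <<'E'
from h import *
go([.411,.2463,.0165],108.2)
s,c=wrist();cv2.imwrite('pics/w3.png',c['frame'][:,:,::-1])
E
```

```text
[0.41042107 0.24690013 0.026     ]
tool [ 0.00101781  0.00094421 -0.00931461]
clock: 4.45
eef_pos: [0.4118, 0.2464, 0.0168]
tool_rot: [-0.158, 0.987, 0.0, 0.0]
force: [-1.8, -0.4, 5.0]
finger_gap: 0.0143
t 4.45 pos [0.4118 0.2464 0.0168] yaw_y 108.17 zaxis [ 3.e-04  2.e-04 -1.e+00] gap 0.0143 F [-1.78 -0.38  4.96] q [ 0.54  0.41 -0.37  0.79  0.    0.22]
tool delta [0.0008 0.0001 0.0003] turn about z -0.000
```

View pics/w3.png

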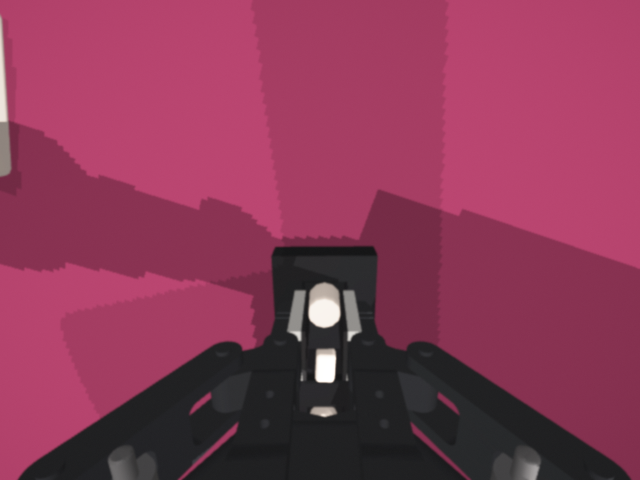

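Gap is 14.3 mm on the bead, so it's gripped. Lifting straight up 120 mm, then checking.

```bash
python3 -m crank '[[0,0,-0.004,0,0,0],[0,0,-0.01,0,0,0],[0,0,-0.014,0,0,0],[0,0,-0.015,0,0,0],[0,0,-0.015,0,0,0],[0,0,-0.015,0,0,0],[0,0,-0.015,0,0,0],[0,0,-0.016,0,0,0],[0,0,0,0,0,0],[0,0,0,0,0,0]]'
python3 - <<'E'
from h import *
go([.43,-.045,.12],108.2)
s,c=wrist();cv2.imwrite('pics/w4.png',c['frame'][200:420,200:450,::-1])
a=cv2.resize(c['frame'][250:360,270:380,::-1],None,fx=4,fy=4,interpolation=2)
f=read_camera("scene");X=s["eef_pos"];p=f["camera_matrix"]@(f["R"]@X+f["t"]);u,v=(p[:2]/p[2]).astype(int);print(u,v)
b=cv2.resize(f['frame'][v-55:v+55,u-45:u+45,::-1],None,fx=4,fy=4,interpolation=2)
cv2.imwrite('pics/z4.png',np.hstack([a,b]))
E
```

```text
clock: 5.5
eef_pos: [0.4118, 0.2464, 0.1209]
tool_rot: [-0.158, 0.987, 0.0, 0.0]
force: [-0.3, 1.9, -0.3]
finger_gap: 0.0144
t 5.5 pos [0.4118 0.2464 0.1209] yaw_y 108.17 zaxis [ 8.e-04  5.e-04 -1.e+00] gap 0.0144 F [-0.3   1.88 -0.31] q [ 0.54  0.28 -0.24  1.05 -0.    0.22]
tool delta [ 0.0736 -0.2825  0.0007] turn about z -0.001
469 214
```

View pics/z4.png

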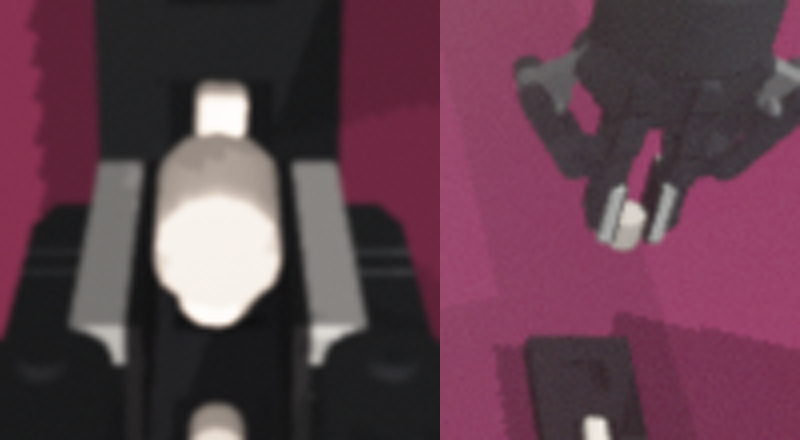

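The bead is held and clear of its pocket. I'll check for tilt by comparing the predicted outline of an upright bead with the one in the picture.

```bash
python3 - <<'E'
from h import *
c=read_camera("wrist");Tc=c["tool_from_camera"];K=c["camera_matrix"]
d=np.linalg.inv(K)@[324.5,310.5,1];d=Tc[:3,:3]@d;o=Tc[:3,3]
P=o+d*(-.0095-o[2])/d[2];print("top centre tool",P)
def pr(X):
    q=np.linalg.inv(Tc)@np.r_[X,1];q=K@q[:3];return q[:2]/q[2]
for tilt in (-.2,-.1,0,.1,.2):
  D=np.array([np.sin(tilt),0,np.cos(tilt)])*.018;B=P+D
  th=np.linspace(0,6.28,60)
  ex=np.array([np.cos(tilt),0,-np.sin(tilt)])
  rim=lambda C:np.array([pr(C+.008*(np.cos(t)*ex+np.sin(t)*np.array([0,1,0]))) for t in th])
  a,b=rim(P),rim(B)
  print(tilt,"top rows",a[:,1].min().round(1),a[:,1].max().round(1),"bottom rows",b[:,1].min().round(1),b[:,1].max().round(1),"cols",a[:,0].min().round(1),a[:,0].max().round(1))
E
```

```text
top centre tool [ 0.00346087  0.00163256 -0.0095    ]
-0.2 top rows 293.4 327.3 bottom rows 283.8 314.3 cols 307.0 342.0
-0.1 top rows 294.0 326.6 bottom rows 280.8 310.4 cols 307.0 342.0
0 top rows 294.7 325.7 bottom rows 278.1 306.5 cols 307.0 342.0
0.1 top rows 295.6 324.7 bottom rows 275.6 302.6 cols 307.0 342.0
0.2 top rows 296.7 323.6 bottom rows 273.4 298.9 cols 307.0 342.0
```

The apparent width is 31 px where I predicted 35, so the bead may sit lower in the fingers than I thought. I'll compare with the picture from before the lift.

```bash
python3 - <<'E'
from h import *
o=[]
for n,b0 in (("w2",0),("w3",0)):
    i=cv2.imread(f"pics/{n}.png");o.append(cv2.resize(i[260:370,270:380],None,fx=3.5,fy=3.5,interpolation=2))
    g=i.min(2);
    for r in (300,305,310,315,320):
        w=np.where(g[r,300:350]>120)[0]+300;print(n,r,w.min() if len(w) else 0,w.max() if len(w) else 0)
cv2.imwrite("pics/z5.png",np.hstack(o))
i=read_camera("wrist")["frame"].min(2)
for r in range(284,336,4):
    w=np.where(i[r,300:350]>120)[0]+300;print(r,w.min() if len(w) else 0,w.max() if len(w) else 0)
f=read_camera("top");X=get_state()["eef_pos"];p=f["camera_matrix"]@(f["R"]@X+f["t"]);u,v=(p[:2]/p[2]).astype(int)
s=read_camera("scene")["frame"][195:235,450:490,::-1]
cv2.imwrite("pics/z6.png",cv2.resize(s,None,fx=14,fy=14,interpolation=2))
E
```

```text
w2 300 308 338
w2 305 307 338
w2 310 306 339
w2 315 306 339
w2 320 308 338
w3 300 300 349
w3 305 300 349
w3 310 300 349
w3 315 300 349
w3 320 300 349
284 319 331
288 314 334
292 300 349
296 302 349
300 310 349
304 309 349
308 309 349
312 309 349
316 309 349
320 310 349
324 314 349
328 315 349
332 300 349
```

View pics/z5.png

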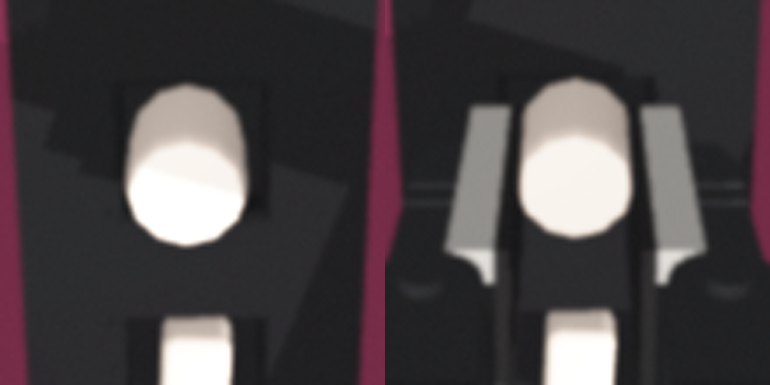

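View pics/z6.png

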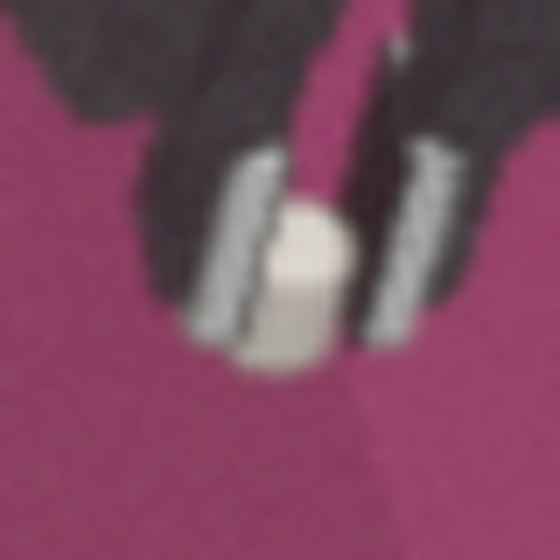

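The bead outline is unchanged from before the lift (rows 282, 298.6 and 328), so it didn't slip and it's upright. Next I'll go near the cup, 40 mm behind it in tool x, so the wrist camera can see the cup past the bead.

```bash
python3 -c "
from h import *
go([.6235,-.012,.12],108.2)"
```

```text
t 5.8 pos [0.4112 0.2461 0.1199] yaw_y 108.17 zaxis [-1.4e-03 -8.0e-04 -1.0e+00] gap 0.0142 F [ 0.08 -0.9  -0.03] q [ 0.54  0.28 -0.24  1.05  0.    0.22]
tool delta [-1.212e-01 -3.114e-01 -2.000e-04] turn about z -0.000
```

```bash
python3 -m crank '[[-0.007,-0.018,0,0,0,0],[-0.0135,-0.0346,0,0,0,0],[-0.0135,-0.0346,0,0,0,0],[-0.0135,-0.0346,0,0,0,0],[-0.0135,-0.0346,0,0,0,0],[-0.0135,-0.0346,0,0,0,0],[-0.0135,-0.0346,0,0,0,0],[-0.0135,-0.0346,0,0,0,0],[-0.0135,-0.0346,0,0,0,0],[-0.0065,-0.0165,0,0,0,0]]'
python3 -m crank '[[0,0,0,0,0,0],[0,0,0,0,0,0],[0,0,0,0,0,0],[0,0,0,0,0,0],[0,0,0,0,0,0],[0,0,0,0,0,0],[0,0,0,0,0,0],[0,0,0,0,0,0],[0,0,0,0,0,0],[0,0,0,0,0,0]]'
python3 -c "
from h import *
go([.5855,-.0242,.12],108.2)
s,c=wrist();cv2.imwrite('pics/w5.png',c['frame'][:,:,::-1])"
```

```text
clock: 6.8
eef_pos: [0.6257, -0.0143, 0.1198]
tool_rot: [-0.157, 0.988, -0.0, 0.0]
force: [-0.1, 0.1, -0.3]
finger_gap: 0.0142
clock: 7.8
eef_pos: [0.6242, -0.0116, 0.1206]
tool_rot: [-0.158, 0.987, -0.0, 0.0]
force: [0.1, 1.0, -0.5]
finger_gap: 0.0143
t 7.8 pos [ 0.6242 -0.0116  0.1206] yaw_y 108.17 zaxis [ 1.e-04 -0.e+00 -1.e+00] gap 0.0143 F [ 0.1   0.96 -0.46] q [-0.02  0.55  0.17  1.2  -0.   -0.34]
tool delta [0.0407 0.0001 0.0006] turn about z -0.000
```

View pics/w5.png

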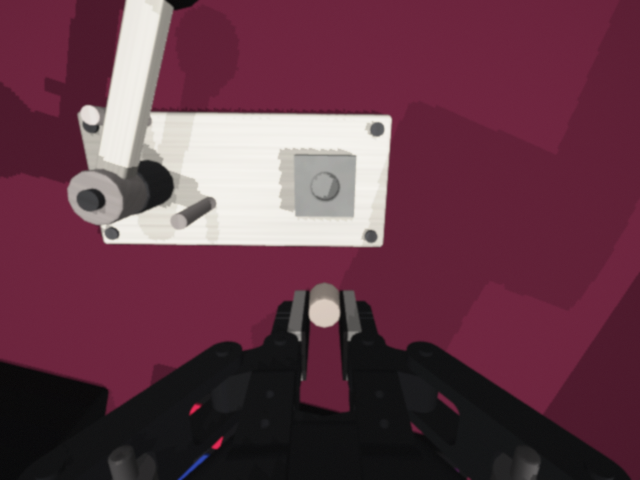

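The grey block spans about (295–355, 155–216), with the cup at about (325,186). The bead top is at about (324,313). Measuring both.

```bash
cat > cup.py <<'E'
from h import *
s,c=wrist();f=c["frame"].astype(int)
R=Ro.from_quat(s["tool_rot"]).as_matrix()
g=f.min(2);m=(f.max(2)<205)&(g>95)&((f.max(2)-g)<30)
x0,y0=285,145
m2=np.zeros_like(m);m2[145:226,285:366]=m[145:226,285:366]
m2=cv2.morphologyEx(m2.astype(np.uint8),cv2.MORPH_OPEN,np.ones((5,5)))
cn=max(cv2.findContours(m2,0,1)[0],key=cv2.contourArea);r=cv2.minAreaRect(cn);print(r)
bp=cv2.boxPoints(r);q=np.array([plane(c,p,.024) for p in bp]);print(q.round(4),"sides",np.linalg.norm(np.diff(q,axis=0),axis=1))
C=q.mean(0);print("block centre",C,"tool",R.T@(C-s["eef_pos"]))
cv2.imwrite("pics/w5z.png",np.hstack([cv2.resize(c["frame"][145:226,285:366,::-1],None,fx=5,fy=5,interpolation=2),cv2.resize(c["frame"][270:351,285:366,::-1],None,fx=5,fy=5,interpolation=2)]))
E
python3 cup.py
```

```text
((320.0, 183.5), (67.0, 70.0), 90.0)
[[ 0.5664 -0.0577  0.024 ]
 [ 0.5511 -0.0112  0.024 ]
 [ 0.5964  0.0051  0.024 ]
 [ 0.6127 -0.0444  0.024 ]] sides [0.04894965 0.04813821 0.05212571]
block centre [ 0.58164584 -0.02707603  0.024     ] tool [ 0.04523927 -0.00143903  0.09657043]
```

View pics/w5z.png

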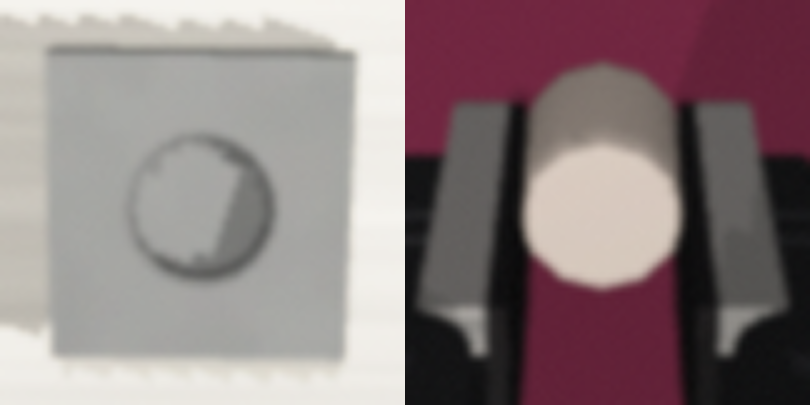

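```bash
python3 - <<'E'
from h import *
s,c=wrist();R=Ro.from_quat(s["tool_rot"]).as_matrix()
z=s["eef_pos"][2]
b=plane(c,(324.1,312.8),z+.0093)
cu=plane(c,(324.8,186.1),.024)
q=np.array([plane(c,(285+(u+.5)/5-.5,145+(v+.5)/5-.5),.024) for u,v in((48,52),(355,52),(344,357),(53,357))])
print("block sides",np.linalg.norm(np.diff(q,axis=0),axis=1),q.mean(0))
rim=[plane(c,(285+u/5,145+v/5),.024) for u,v in((127,207),(275,207),(201,132),(201,282))]
print("rim diam",np.linalg.norm(rim[0]-rim[1]),np.linalg.norm(rim[2]-rim[3]))
print("bead",b,"tool",R.T@(b-s["eef_pos"]));print("cup",cu)
print("move tool",R.T@(cu-b))
E
```

```text
block sides [0.04313355 0.0439689  0.04329872] [ 0.58188571 -0.02351457  0.024     ]
rim diam 0.021408222725958655 0.02164610385128833
bead [ 0.62171174 -0.01089872  0.12987729] tool [ 0.00215358  0.00145008 -0.0092999 ]
cup [ 0.58165095 -0.0234335   0.024     ]
move tool [0.04196983 0.00057634 0.10587818]
```

The two methods agree: fixed cameras give cup minus bead = (0.1728, −0.2702) and the wrist camera gives (0.1724, −0.2700). The placing TCP is therefore about (0.5843, −0.0238). I'll go over it and down to 50 mm.

```bash
python3 -c "
from h import *
go([.5843,-.0238,.048],108.2)"
python3 -m crank '[[0.01,0,0,0,0,0],[0.012,0.0005,0,0,0,0],[0.012,0,0,0,0,0],[0.0075,0,0,0,0,0],[0,0,0.015,0,0,0],[0,0,0.02,0,0,0],[0,0,0.02,0,0,0],[0,0,0.0167,0,0,0],[0,0,0,0,0,0],[0,0,0,0,0,0]]'
python3 - <<'E'
from h import *
go([.5843,-.0238,.048],108.2)
s,c=wrist();R=Ro.from_quat(s["tool_rot"]).as_matrix()
a=cv2.resize(c['frame'][220:370,240:410,::-1],None,fx=3,fy=3,interpolation=2)
cv2.imwrite('pics/w6.png',a)
E
```

```text
t 7.95 pos [ 0.6242 -0.0116  0.1206] yaw_y 108.17 zaxis [-0. -0. -1.] gap 0.014 F [ 0.33 -0.64 -0.13] q [-0.02  0.55  0.17  1.2  -0.   -0.34]
tool delta [0.0417 0.0009 0.0726] turn about z -0.001
clock: 8.95
eef_pos: [0.5846, -0.024, 0.049]
tool_rot: [-0.158, 0.987, 0.0, -0.0]
force: [-0.5, -0.2, 0.4]
finger_gap: 0.014
t 8.95 pos [ 0.5846 -0.024   0.049 ] yaw_y 108.17 zaxis [-4.e-04  0.e+00 -1.e+00] gap 0.014 F [-0.55 -0.16  0.45] q [-0.04  0.54 -0.04  0.99  0.   -0.36]
tool delta [0.0003 0.0003 0.001 ] turn about z -0.000
```

View pics/w6.png

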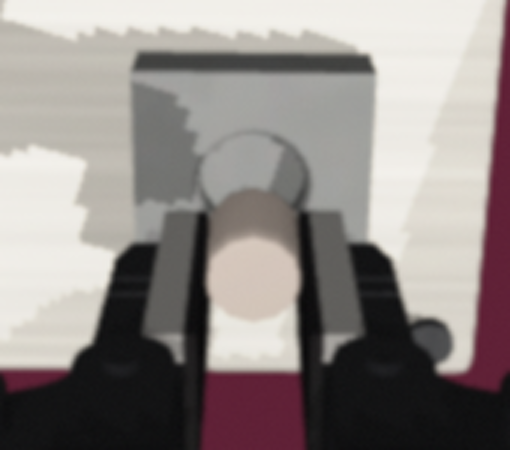

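The bead (top centre at zoom (253,278)) hangs just in front of the cup's centreline (far rim at (255,131), block edge from (133,72) to (375,72)). Checking the tool-frame offset.

```bash
python3 - <<'E'
from h import *
s,c=wrist();R=Ro.from_quat(s["tool_rot"]).as_matrix();e=s["eef_pos"]
P=lambda u,v,z:R.T@(plane(c,(240+(u+.5)/3-.5,220+(v+.5)/3-.5),z)-e)
A,B=P(133,72,.024),P(375,72,.024);print("edge",A,B,"centre from edge",(A+B)/2-[.022,0,0])
F=P(255,132,.024);print("cup from far rim",F-[.010,0,0])
print("rim sides",P(200,182,.024),P(311,182,.024))
t=P(253,278,e[2]+.0093);print("bead top",t, "far side bottom rim",P(253,188,e[2]-.0088)-[.008,0,0])
E
```

```text
edge [ 0.02390559 -0.02012683  0.02570236] [0.02390024 0.02332371 0.02568417] centre from edge [0.00190292 0.00159844 0.02569327]
cup from far rim [0.00230985 0.00178414 0.02570701]
rim sides [ 0.00228294 -0.00846141  0.02572325] [0.00228088 0.0122256  0.02571459]
bead top [ 0.00239611  0.00140383 -0.00930345] far side bottom rim [0.00099355 0.00141123 0.0087887 ]
```

The bead is within about 1 mm of the cup axis on both axes. Descending.

```bash
python3 -m crank '[[0.0003,0.0003,0.002,0,0,0],[0,0,0.003,0,0,0],[0,0,0.003,0,0,0],[0,0,0.003,0,0,0],[0,0,0.003,0,0,0],[0,0,0.003,0,0,0],[0,0,0.002,0,0,0],[0,0,0.001,0,0,0],[0,0,0.001,0,0,0],[0,0,0,0,0,0]]'
python3 - <<'E'
from h import *
go([.5843,-.0238,.0268],108.2)
s,c=wrist()
a=cv2.resize(c['frame'][220:370,240:410,::-1],None,fx=3,fy=3,interpolation=2)
cv2.imwrite('pics/w7.png',a)
E
```

```text
clock: 10.05
eef_pos: [0.5842, -0.0238, 0.0278]
tool_rot: [-0.158, 0.987, 0.0, -0.0]
force: [-0.6, 0.7, -0.6]
finger_gap: 0.0142
t 10.05 pos [ 0.5842 -0.0238  0.0278] yaw_y 108.17 zaxis [-1.e-04 -0.e+00 -1.e+00] gap 0.0142 F [-0.61  0.65 -0.59] q [-0.04  0.56 -0.07  0.94 -0.   -0.36]
tool delta [-0.0001  0.      0.001 ] turn about z -0.000
```

View pics/w7.png

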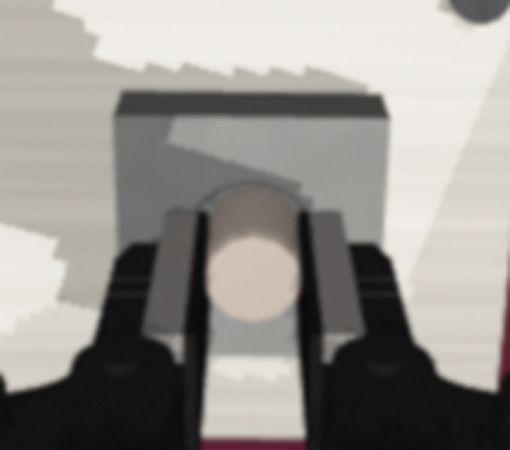

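The bead is inside the rim with no contact force. I'll lower it 1 mm more, then open.

```bash
python3 -m crank '[[0,0,0.0005,0,0,0],[0,0,0.0005,0,0,0],[0,0,0,0,0,0],[0,0,0,0,0,0],[0,0,0,0,0,0],[0,0,0,0,0,0],[0,0,0,0,0,0],[0,0,0,0,0,0],[0,0,0,0,0,0],[0,0,0,0,0,0]]'
python3 -m crank '[[0,0,0,0,0,0],[0,0,0,0,0,0],[0,0,0,0,0,0],[0,0,0,0,0,0],[0,0,0,0,0,0],[0,0,0,0,0,0],[0,0,0,0,0,0],[0,0,0,0,0,0],[0,0,0,0,0,0],[0,0,0,0,0,0]]' -1
python3 - <<'E'
from h import *
go([.5843,-.0238,.12],108.2)
s,c=wrist()
a=cv2.resize(c['frame'][220:370,240:410,::-1],None,fx=3,fy=3,interpolation=2)
cv2.imwrite('pics/w8.png',a)
E
```

```text
clock: 11.1
eef_pos: [0.5842, -0.0238, 0.0269]
tool_rot: [-0.158, 0.987, 0.0, 0.0]
force: [0.2, 0.5, -0.0]
finger_gap: 0.0147
clock: 12.1
eef_pos: [0.5843, -0.0238, 0.0269]
tool_rot: [-0.158, 0.987, 0.0, 0.0]
force: [-0.9, -0.2, -1.1]
finger_gap: 0.0856
t 12.1 pos [ 0.5843 -0.0238  0.0269] yaw_y 108.18 zaxis [ 0.  0. -1.] gap 0.0856 F [-0.91 -0.25 -1.07] q [-0.04  0.57 -0.07  0.94  0.   -0.36]
tool delta [-0.     -0.     -0.0931] turn about z -0.000
```

View pics/w8.png

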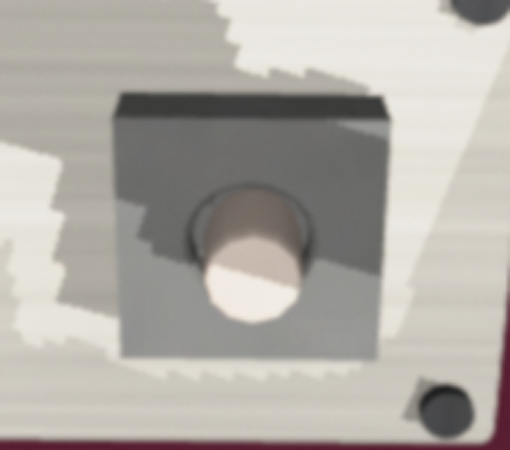

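The bead stands upright in the cup, released. Lifting off, then over to the grip post.

```bash
python3 -m crank '[[0,0,-0.006,0,0,0],[0,0,-0.012,0,0,0],[0,0,-0.02,0,0,0],[0,0,-0.02,0,0,0],[0,0,-0.02,0,0,0],[0,0,-0.02,0,0,0],[0,0,-0.02,0,0,0],[0,0,-0.02,0,0,0],[0,0,-0.012,0,0,0],[0,0,0,0,0,0]]'
python3 -c "
from h import *
go([.4946,-.1385,.18],86.2)"
```

```text
clock: 13.15
eef_pos: [0.5857, -0.0239, 0.1798]
tool_rot: [-0.158, 0.987, -0.001, 0.003]
force: [0.4, -0.1, -0.3]
finger_gap: 0.0854
t 13.15 pos [ 0.5857 -0.0239  0.1798] yaw_y 108.17 zaxis [ 5.3e-03 -2.0e-04 -1.0e+00] gap 0.0854 F [ 0.39 -0.14 -0.29] q [-0.04  0.43  0.14  1.28 -0.   -0.36]
tool delta [ 0.1223 -0.0805 -0.0006] turn about z 0.384
```

```bash
python3 -m crank '[[0.02,-0.0135,0,0,0,0],[0.0205,-0.0135,0,0,0,0],[0.0205,-0.0135,0,0,0,0],[0.0205,-0.0135,0,0,0,0],[0.0205,-0.0135,0,0,0,0],[0.0203,-0.013,0,0,0,0.1],[0,0,0,0,0,0.1],[0,0,0,0,0,0.1],[0,0,0,0,0,0.084],[0,0,0,0,0,0]]'
python3 - <<'E'
from h import *
go([.4946,-.1385,.08],86.2)
s,c=wrist();cv2.imwrite('pics/w9.png',c['frame'][:,:,::-1])
for X in ([.4946,-.1385,.112],[.4946,-.1385,.072]):
    T=np.linalg.inv(c["T"]);p=c["camera_matrix"]@(T[:3,:3]@X+T[:3,3]);print(p[:2]/p[2])
E
```

```text
clock: 14.15
eef_pos: [0.4925, -0.1384, 0.176]
tool_rot: [0.033, 0.999, 0.0, -0.001]
force: [-0.0, 0.7, -0.9]
finger_gap: 0.0856
t 14.15 pos [ 0.4925 -0.1384  0.176 ] yaw_y 86.17 zaxis [-1.7e-03  5.0e-04 -1.0e+00] gap 0.0856 F [-0.03  0.73 -0.91] q [-0.27  0.3  -0.07  1.21  0.   -0.21]
tool delta [-0.0023  0.      0.096 ] turn about z -0.001
[322.19131597 263.23124075]
[322.40659527 244.40956626]
```

View pics/w9.png

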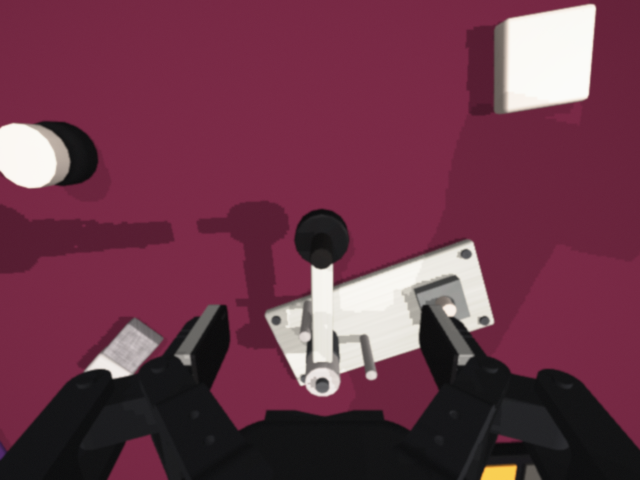

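The post top is at (321,257), aligned with the jaws within 2–3 mm along the pads. Descending over it.

```bash
python3 -m crank '[[-0.001,0,0.008,0,0,0],[0,0,0.012,0,0,0],[0,0,0.012,0,0,0],[0,0,0.012,0,0,0],[0,0,0.012,0,0,0],[0,0,0.012,0,0,0],[0,0,0.012,0,0,0],[0,0,0.012,0,0,0],[0,0,0.003,0,0,0],[0,0,0,0,0,0]]'
python3 - <<'E'
from h import *
go([.4946,-.1385,.08],86.2)
s,c=wrist();cv2.imwrite('pics/w10.png',c['frame'][:,:,::-1])
E
```

```text
clock: 15.2
eef_pos: [0.4937, -0.1384, 0.0812]
tool_rot: [0.033, 0.999, 0.0, -0.001]
force: [0.2, 1.0, -1.1]
finger_gap: 0.0857
t 15.2 pos [ 0.4937 -0.1384  0.0812] yaw_y 86.17 zaxis [-1.4e-03  4.0e-04 -1.0e+00] gap 0.0857 F [ 0.25  1.03 -1.11] q [-0.27  0.38 -0.21  0.98 -0.   -0.21]
tool delta [-0.0009 -0.      0.0012] turn about z -0.000
```

View pics/w10.png

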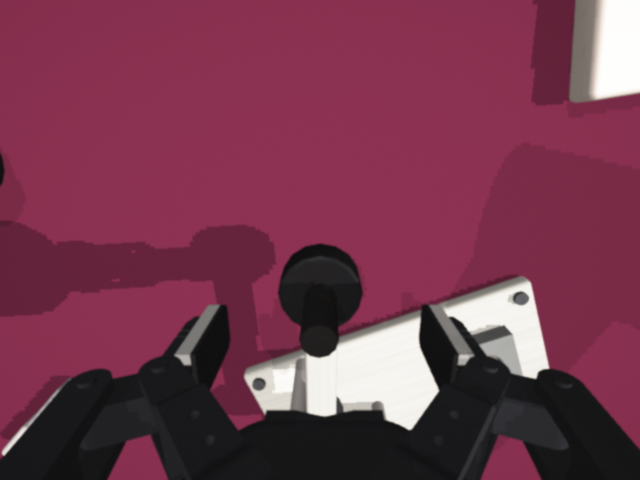

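The post stands centred between the fingers at (320,335). Closing on it.

```bash
python3 -m crank '[[0,0,0.001,0,0,0],[0,0,0,0,0,0],[0,0,0,0,0,0],[0,0,0,0,0,0],[0,0,0,0,0,0],[0,0,0,0,0,0],[0,0,0,0,0,0],[0,0,0,0,0,0],[0,0,0,0,0,0],[0,0,0,0,0,0]]' 1 40
python3 -m crank '[[0,0.004,0,0,0,0.03],[-0.0002,0.0078,0,0,0,0.06],[-0.0002,0.0078,0,0,0,0.06],[-0.0002,0.0078,0,0,0,0.06],[-0.0002,0.0078,0,0,0,0.06],[-0.0002,0.0078,0,0,0,0.06],[-0.0002,0.0078,0,0,0,0.06],[-0.0002,0.0078,0,0,0,0.06],[-0.0002,0.0078,0,0,0,0.06],[-0.0002,0.0078,0,0,0,0.06]]'
python3 - <<'E'
from h import *
go([.5843,-.0238,.08],17)
s,c=wrist();cv2.imwrite('pics/w11.png',c['frame'][:,:,::-1])
e=s["eef_pos"]-[.6235,-.147,0];print(np.degrees(np.arctan2(e[1],e[0])),np.hypot(*e[:2]))
E
```

```text
clock: 16.25
eef_pos: [0.4942, -0.1389, 0.0813]
tool_rot: [0.034, 0.999, -0.0, 0.0]
force: [-1.3, -2.9, 4.7]
finger_gap: 0.0145
clock: 17.25
eef_pos: [0.5203, -0.0708, 0.0813]
tool_rot: [0.315, 0.949, -0.001, 0.002]
force: [1.6, -7.7, 2.0]
finger_gap: 0.0149
t 17.25 pos [ 0.5203 -0.0708  0.0813] yaw_y 53.32 zaxis [ 0.0024 -0.0031 -1.    ] gap 0.0149 F [ 1.55 -7.66  1.95] q [-0.13  0.4  -0.18  0.99 -0.    0.51]
tool delta [-0.0232  0.0759  0.0013] turn about z 0.634
143.56449106884543 0.1282425942216063
```

View pics/w11.png

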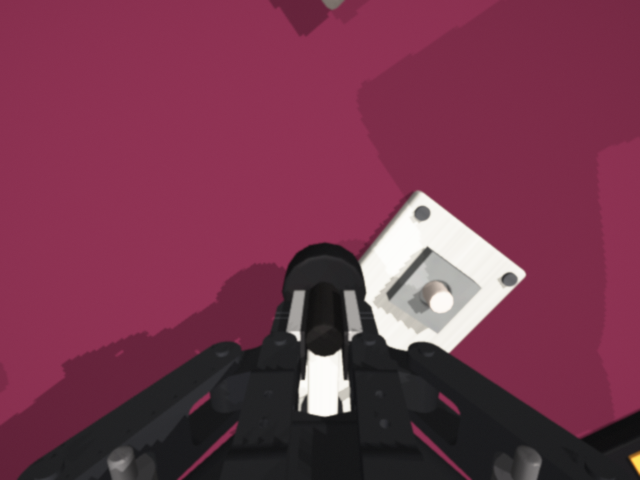

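The arm follows, about half way, with the post firmly between the pads and the bead undisturbed. Continuing the arc.

```bash
python3 -m crank '[[-0.0002,0.0078,0,0,0,0.06],[-0.0002,0.0078,0,0,0,0.06],[-0.0002,0.0078,0,0,0,0.06],[-0.0002,0.0078,0,0,0,0.06],[-0.0002,0.0078,0,0,0,0.06],[-0.0002,0.0078,0,0,0,0.06],[-0.0002,0.0078,0,0,0,0.06],[-0.0002,0.0078,0,0,0,0.06],[-0.0001,0.0052,0,0,0,0.04],[0,0.0026,0,0,0,0.02]]'
python3 -m crank '[[0,0.0026,0,0,0,0.02],[0,0,0,0,0,0],[0,0,0,0,0,0],[0,0,0,0,0,0],[0,0,0,0,0,0],[0,0,0,0,0,0],[0,0,0,0,0,0],[0,0,0,0,0,0],[0,0,0,0,0,0],[0,0,0,0,0,0]]'
python3 - <<'E'
from h import *
go([.5843,-.0238,.08],17.4)
s,c=wrist();cv2.imwrite('pics/w12.png',c['frame'][:,:,::-1])
e=s["eef_pos"]-[.6235,-.147,0];print(np.degrees(np.arctan2(e[1],e[0])),np.hypot(*e[:2]))
E
```

```text
clock: 18.3
eef_pos: [0.5741, -0.0301, 0.0813]
tool_rot: [0.557, 0.831, -0.003, 0.002]
force: [-1.8, -11.6, 5.1]
finger_gap: 0.0147
clock: 19.3
eef_pos: [0.576, -0.0293, 0.0813]
tool_rot: [0.564, 0.826, -0.003, 0.002]
force: [-1.2, -12.1, 3.9]
finger_gap: 0.0148
t 19.3 pos [ 0.576  -0.0293  0.0813] yaw_y 21.28 zaxis [ 5.0e-04 -6.7e-03 -1.0e+00] gap 0.0148 F [ -1.23 -12.08   3.89] q [-0.05  0.49 -0.03  1.05 -0.01  1.15]
tool delta [0.0021 0.0097 0.0012] turn about z 0.068
111.97193334866542 0.12692241113824274
```

View pics/w12.png

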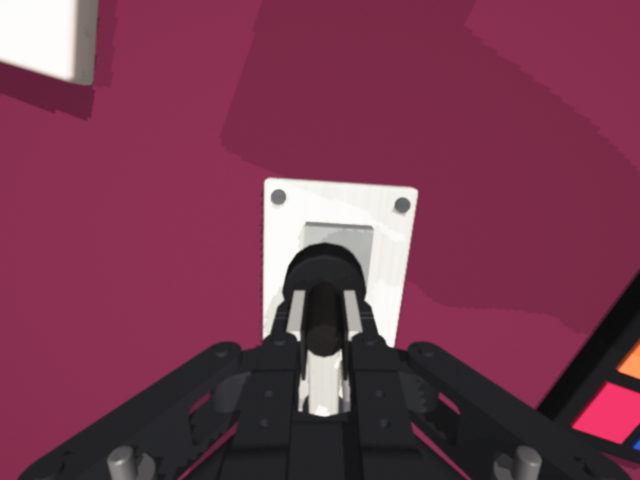

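About 0.07 rad short of the stop, with a 12 N radial pull. I'll ease inward a little and go on to the stop.

```bash
python3 -m crank '[[-0.0005,0.0026,0,0,0,0.02],[-0.0005,0.0026,0,0,0,0.02],[-0.0005,0.0026,0,0,0,0.02],[-0.0003,0.0015,0,0,0,0.01],[0,0.001,0,0,0,0],[0,0.001,0,0,0,0],[0,0,0,0,0,0],[0,0,0,0,0,0],[0,0,0,0,0,0],[0,0,0,0,0,0]]'
python3 - <<'E'
from h import *
go([.5843,-.0238,.08],17.4)
s=get_state();R=Ro.from_quat(s["tool_rot"]).as_matrix();print("F tool",R.T@s["force"])
e=s["eef_pos"]-[.6235,-.147,0];print(np.degrees(np.arctan2(e[1],e[0])),np.hypot(*e[:2]))
E
```

```text
clock: 20.35
eef_pos: [0.5837, -0.0266, 0.0812]
tool_rot: [0.593, 0.805, -0.004, -0.001]
force: [-10.2, -10.6, 11.4]
finger_gap: 0.0143
t 20.35 pos [ 0.5837 -0.0266  0.0812] yaw_y 17.3 zaxis [-0.0063 -0.0054 -1.    ] gap 0.0143 F [-10.24 -10.6   11.39] q [-0.04  0.51 -0.    1.07 -0.01  1.23]
tool delta [0.0025 0.0015 0.0012] turn about z -0.002
F tool [ -7.11672782 -13.01345281 -11.2639932 ]
108.31511068546214 0.12680159090112508
```

Tangential force is now 13 N, more than the spring's 6.4 N. I'll push a bit more to confirm it's on the stop.

```bash
python3 -m crank '[[0,0.001,0,0,0,0],[0,0.001,0,0,0,0],[0,0.001,0,0,0,0],[0,0,0,0,0,0],[0,0,0,0,0,0],[0,0,0,0,0,0],[0,0,0,0,0,0],[0,0,0,0,0,0],[0,0,0,0,0,0],[0,0,0,0,0,0]]'
python3 - <<'E'
from h import *
go([.5843,-.0238,.08],17.4)
s,w=wrist();R=Ro.from_quat(s["tool_rot"]).as_matrix();print("F tool",R.T@s["force"])
e=s["eef_pos"]-[.6235,-.147,0];print(np.degrees(np.arctan2(e[1],e[0])),np.hypot(*e[:2]))
c=read_camera("scene");t=read_camera("top")
cv2.imwrite("pics/e1.png",cv2.resize(c["frame"][170:320,190:350,::-1],None,fx=5,fy=4,interpolation=2)[:600])
cv2.imwrite("pics/e2.png",cv2.resize(w["frame"][140:400,200:440,::-1],None,fx=2,fy=2))
cv2.imwrite("pics/e3.png",t["frame"][:,:,::-1])
E
```

```text
clock: 21.35
eef_pos: [0.5839, -0.0265, 0.0811]
tool_rot: [0.593, 0.805, -0.006, -0.003]
force: [-17.1, -12.5, 15.6]
finger_gap: 0.0146
t 21.35 pos [ 0.5839 -0.0265  0.0811] yaw_y 17.26 zaxis [-0.0113 -0.0069 -0.9999] gap 0.0146 F [-17.07 -12.49  15.59] q [-0.04  0.52  0.01  1.07 -0.01  1.23]
tool delta [0.0025 0.0012 0.0011] turn about z -0.002
F tool [ -6.91331573 -20.21099588 -15.31048233]
108.20542455245503 0.12682084101508337
```

View pics/e1.png

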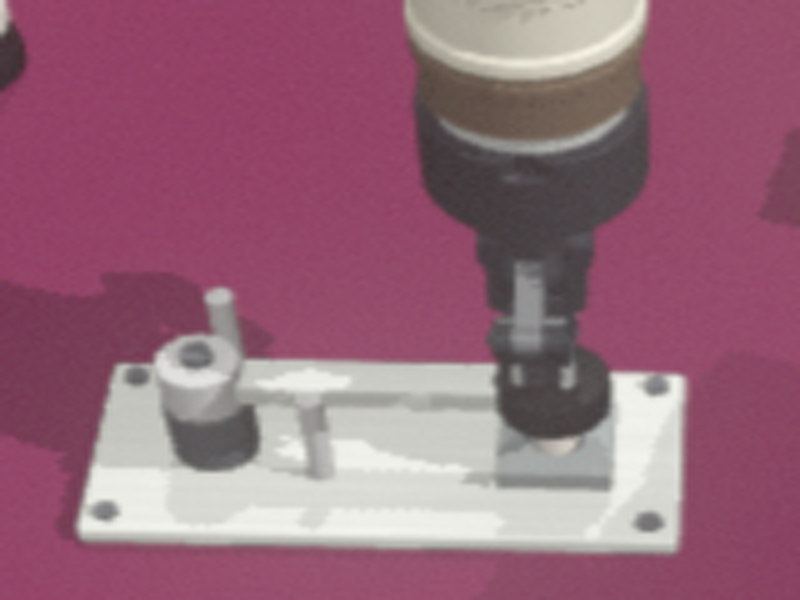

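View pics/e2.png

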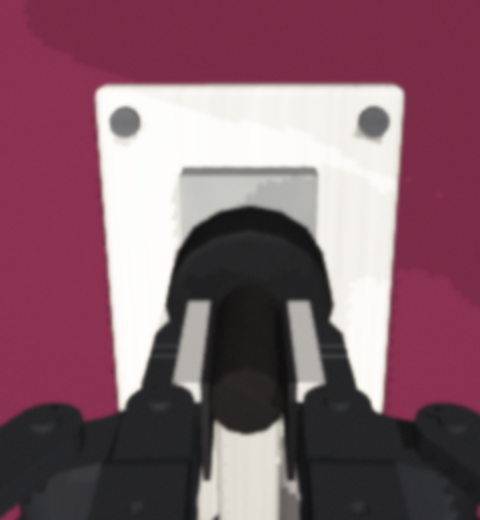

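View pics/e3.png

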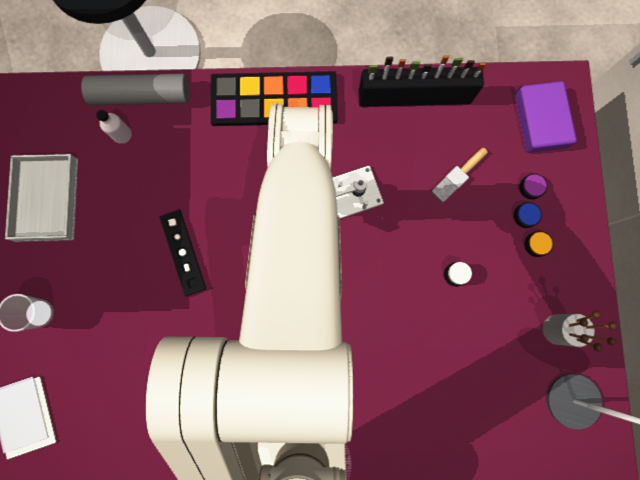

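The arm is on the stop. The last 3 mm of push moved the tool only 0.2 mm while the tangential force rose from 13 to 20 N. The tool has turned 1.203 rad since it gripped the post, and the bar rests against the stop pin in the scene view. The bead shows white and upright beneath the lamp at about (560,440), and the four other beads and the jar are in place. Handing in.

```bash
python3 -c "
from h import *
s=get_state();print(s['clock'],s['dq'].round(3),s['force'])
print(finish_job())"
```

```text
21.5 [-0.    -0.001  0.    -0.001 -0.    -0.   ] [-17.5553009  -12.58932634  15.96909605]
the job is handed in; nothing more can be done
None
```

The barrel bead is standing in the cup, and I handed the job in at 21.5 s with the fingers holding the lamp arm at its stop. No verdict was reported, so this rests on my own checks.

**Bead:** I picked it from the tray's end pocket nearest the robot and lowered it into the cup. After release, the wrist picture showed it upright and fully down inside the rim. A last scene view showed it still standing under the lamp, though the lamp head hides part of it.

**Lamp arm:** I gripped the post and swung it forward.
- The tool turned 1.203 rad from the grip, against the 1.2 rad stop.
- A final 3 mm push moved the tool only 0.2 mm, while the tangential force rose from 13 to 20 N, so it is on the stop.
- The joints were still at hand-in and the fingers still gripped the post.

**Other objects:** The last top view showed the four other beads in their pockets and the jar in place. The robot arm hid the powder box in that view. I last saw it standing and undisturbed in a wrist picture from just before I gripped the post, and nothing touched it that I know of.

**Disagreements:**
- The wrist camera and the fixed cameras differed by 3–4 mm in absolute position. They agreed within 0.5 mm on the bead-to-cup offset, which is what I used to place it.
- At the stop there is also a side load of about 7 N along the arm and 15 N vertically, well under the limits.

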